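# Close a shell mould and stand it in the pouring cradle

### The arm

A 7-joint arm with a two-finger parallel gripper is mounted at the origin on the work surface. World frame = base frame: x ahead of the robot, y to its left, z up, the work surface at z = 0. Lengths are in m, angles in rad, forces in N, time in s.
With the tool pointing down it reaches from about 0.4 to 0.85 m from the base axis. Payload 4.5 kg.
Tool frame: the origin (TCP) lies between the finger pads; the fingertips stand 19 mm ahead of it and the grasp point (between the pads) is the TCP (r.tips_ahead is the distance from the TCP to the fingertips, in m); z points along the fingers, y is the line along which they close (so a half turn about z gives the same grasp; the last joint's range is limited). The gripper opens to 88 mm and grips with 3 to 60 N. Pads are 18 mm wide; open, the fingers measure 123 mm over their backs; the gripper's body (75 mm by 187 mm) begins 45 mm behind the grasp point.
Start: joints at [1.314, 0.689, -0.195, 1.565, 0.157, 0.902, -0.215], TCP at [0.179, -0.599, 0.258] pointing down, gripper open.
Joint ranges: [-3.01, 3.01], [-0.46, 2.08], [-1.47, 1.51], [0.13, 2.56], [-1, 4.14], [0.04, 2.09], [-2.66, 2.66]. Speed limits (rad/s): [2.57, 2.57, 3.14, 3.14, 3.14, 3.14, 3.14].

### API

Orientations are given as a unit quaternion [x, y, z, w].
In Python, from plant import r, cams, models gives the robot as it stands. The module is installed in compiled form; this text tells all that it offers.
- The arm moves only by the tool jog_arm, never from a script. Its arguments are lists of equal length, an entry for each row: "turn": the turn, a rotation vector about the tool's x, y, z in rad, a list of three; "translation": the shift along the tool's x, y, z in m, a list of three; "grip": the closure, from 0 (fully open) to 1 (shut). In form: {"turn": [[ax, ay, az], ...], "translation": [[tx, ty, tz], ...], "grip": [grip, ...]}. A call has 1 to 20 rows; each row is the pose to reach, as a shift and turn from the pose commanded when the call began, along the tool's axes at that moment; what a row does not reach only later rows make up. A row lasts 1/8 s, in which the tool goes at most 62.5 mm and 10.7 degrees, less where a joint would pass 70% of its speed; a pose out of reach is approached as far as the arm can. A call with a gripper value outside its range is refused whole. The fingers move at their own pace and stop on an object; "force" is the grip in N (left out, the last holds). Time passes only in rows, so rows that repeat a pose let the fingers close. It gives the time, the measured TCP pose, the force, the opening and the grip force at its end, in the units of the state.
- r.get_state(): the state, without advancing time (a new reading comes with each control period).
- cams.snapshot(name): name is "side" or "top"; returns the picture (480x640x3 uint8, red, green, blue); there is no depth.
- cams.camera_params(name): a dict with "fx", "fy", "cx", "cy" (pixels), "eye" and "orientation" of the camera in the world. Camera axes: x right, y up, looking along -z (the intrinsics and any distortion apply to the point x, -y, -z); pixel columns grow to the right and rows downward; lengths in m; the calibration is good to about 2 mm. A picture is of the moment at which its call begins. camera_params takes no time and is no camera call.
- r.finish_job(): hands the job in; it is judged then, once.
Trained networks look in the newest picture that a camera, given by its name, has taken for a name from the list of things; names that differ only in an ending like _2 or _b are one class to them, and where a whole thing is asked for, a point or a joint stands for the part that bears it (a point fixed in the world has none). Each returns a list of dicts, best first, with "p" (0 to 1); they miss things now and then, are a little off and sometimes report something else, mostly with a low value. They report only what shows in the picture. A call takes as long as a camera call. They do not tell look-alikes from the thing itself.
- models.find_in(camera, name): "position" ([x, y, z] in m, in world coordinates, good to about 4 mm: the middle of the surface that is visible of it).
- models.masks_of(camera, name): "pixels" (480x640 bool, what is visible of it).
- models.place_of(camera, name): "position" ([x, y, z] in m, in world coordinates, good to about 4 mm: a listed point, or the origin of a listed thing).
The state is a dict: "clock": time; "q": joint angles; "qd": joint speeds; "joint_torque": joint torques, N m; "tool_pos": TCP position; "eef_rot": TCP orientation; "contact_force": force on the tool from outside, world axes, zero at the start; "moment": the same for the moment, N m; "opening": opening from 0.0 (shut) to 1.0 (fully open); "finger_force": force on a finger pad.
Only numpy, scipy, OpenCV 4.12 (cv2) and the standard library are available. Lean on these libraries where they do the work, as an engineer would, in place of code of your own. Each camera call takes 0.05 s, during which the arm holds its last target. There are 200 camera calls.

### The job

Get the next shell mould ready for pouring: close its two halves face to face so that the cones sit fully home in their sockets, then pick up the closed mould as one piece and stand it squarely, pouring cup up and fully down on the floor of the empty green cradle, with the joint still shut. The sand shells are brittle: keep them upright, grip them lightly (well under 60 N), do not knock them or let them drop, and leave the other things on the bench where they are.

Things in the scene. Friction and masses are not known exactly. Their poses are not given: they have to be found in the camera images.
- cone_half_center (a point): Centre (half-way up) of the loose cone half: dark brown sand shell, 0.3 kg, upright. Both halves: 120 mm long (y), 30 thick (x), 110 high (z); bottle-shaped: full length up to 62 mm over the underside, above that a neck 60 mm long (y -30 to +30). The pouring cup is cut into the mating side of the neck's top; the neck's two ends and the back are whole flat faces.
- socket_half_center (a point): Centre (half-way up) of the other half, light brown, loose, same size, outline and mass. It stands on the closing board, mating face (+x) away from the board's low stop, its back about 2 mm from the stop. Closed, the halves make a block 60 mm thick, 120 long, 110 high, held together only by the grip across it or by standing shut.
- cone_half_face (a point): Middle of the cone half's flat mating face, 15 mm from its centre; +x points out of the face. Two tapered cones stand 8 mm out of it (15 mm wide at the root, 8 at the tip): at y = +42 mm, 43 mm over the underside, and y = -42 mm, 21 mm over the underside. Shells grip well: 20 to 40 N carries one half or both; they crack at a grip of 60 N.
- socket_half_face (a point): Middle of the socket half's mating face, 15 mm from its centre; +x points out of it. Sockets 17 mm wide, 10 deep at y = -42 mm, 43 mm over the underside, and y = +42 mm, 21 mm over it. The halves fit with faces opposed (yaws half a turn apart) and standing at one height; then this point and the cone half's face point coincide.
- closing_board: Fixed steel plate, x -55 to +95 mm, y -85 to +85 mm from its origin (on the bench surface), top 8 mm over the bench. A blue stop bar, 8 mm thick, 150 long, stands along y at x = -41 mm (two small lugs behind it), up to 33 mm over the bench. The socket half stands before it; the +x side is clear for the cone half.
- pocket (a point): Middle of the floor of the empty green steel cradle, fixed; floor 6 mm over the bench. Pocket 66 mm wide (x), 128 long (y), for the closed mould with its length along y, either way round. Two cheeks 100 mm long reach 44 mm over the bench, two end plates 50 mm wide reach 32 mm; all flare outward a few mm at the top.
- cradle_full: Fixed second green cradle of the same kind, holding a closed, already poured mould of the same size (bronze in its cup); origin on the bench under its middle, its 145 mm length along y. Leave alone.
- bell: Bystander: small bronze bell standing mouth down, 90 mm wide and 100 mm high; origin at the centre of its underside.
- brush: Bystander: brush with an orange handle, 200 mm long, lying along its x.
- medallion: Bystander: round white plaster medallion, 110 mm wide and 13 mm thick, lying flat; origin at the centre of its underside.
- paste: Bystander: white paste bottle with a red cap, 54 mm wide and 115 mm high; origin at the centre of its underside.
Things that resemble listed ones, but are neither listed nor needed, are in the scene too. Leave any pink look-alike of the part that bears socket_half_center alone.

How it is judged:
On the way, in this order (a step that is already met when the one before it is completed fails the run):
1. the two halves are closed, cones in their sockets (distance between cone_half_face and socket_half_face below 0.004 m and angle between the x axis of cone_half_face and the x axis of socket_half_face, either way round below 0.06 rad), for 0.3 s.
2. the closed mould is lifted clear as one piece (distance between cone_half_face and socket_half_face below 0.005 m and height (world z) of each of cone_half_center, socket_half_center above 0.1 m), for 0.2 s.
At the end, for the whole second after the job is handed in: Both halves stand at rest and upright (within 0.06 rad) in the pocket of the empty cradle, undersides on its floor (within 3 mm), the joint within 9 mm of the pocket's middle and square to it, the mating faces still closed (matching points within 4 mm, faces parallel within 0.06 rad) (all of step 1 and horizontal distance between cone_half_face and pocket below 0.009 m and angle between the y axis of cone_half_face and the y axis of pocket, either way round below 0.12 rad and z of cone_half_center in the frame of pocket between 0.051 and 0.058 m and z of socket_half_center in the frame of pocket between 0.051 and 0.058 m and angle between each of cone_half_center, socket_half_center's own z axis and vertical below 0.06 rad and linear speed of each of cone_half, socket_half below 0.01 m/s); the robot touches nothing.
It fails at once if a shell, or the closed mould, is gripped with more than 60 N (the two fingers' forces on one half add up to 120 N) (contact force between the fingers and cone_half above 120 N or contact force between the fingers and socket_half above 120 N or (contact force between the fingers and cone_half above 60 N and contact force between the fingers and socket_half above 60 N)).
It fails at once if a shell is knocked against the other, the bench, the board or the cradle with over 100 N (contact force between cone_half and socket_half above 100 N or contact force between any of cone_half, socket_half and closing_board above 100 N or contact force between any of cone_half, socket_half and cradle above 100 N or contact force between any of cone_half, socket_half and table above 100 N).
It fails at once if a shell is let drop (falls free of the fingers at over 0.4 m/s, as from about 10 mm up) ((linear speed of cone_half above 0.4 m/s and contact force between the fingers and cone_half below 0.5 N) or (linear speed of socket_half above 0.4 m/s and contact force between the fingers and socket_half below 0.5 N)).
It fails at once if a half is tipped over (angle between any of cone_half_center, socket_half_center's own z axis and vertical above 0.4 rad).
It fails at once if another thing on the bench is moved more than 20 mm (distance of any of bell, brush, medallion, paste from where it was at the start of the episode above 0.02 m).
It also fails if it takes over 62 s, if anything falls off the work surface, if the arm or the gripper's body presses on something with over 40 N, if the wrist force passes 120 N, or if a joint passes its speed limit or range.

## Working session

There is one attempt and no reset: what is moved stays moved. The work goes in short steps, Python scripts to look and compute and a tool call to move; the robot and the scene stay as the last step left them, time stands still between calls to the robot, and variables do not carry over. Pictures are saved under pics/ and viewed, at most 10 in all, crops included, and the job is handed in when it is done.

Besides the shell and the picture viewer there is one more tool, called after ">>>" in YAML: its name, and indented under it one key for each argument. jog_arm: Moves the arm, as the interface text tells. Its arguments: {"type":"object","properties":{"turn":{"type":"array"},"translation":{"type":"array"},"grip":{"type":"array"},"force":{"type":"number"}},"required":["turn","translation","grip"]}

```bash
mkdir -p pics; cat > h.py <<'E'
import numpy as np, cv2
from scipy.spatial.transform import Rotation as R
from plant import r, cams, models
def snap(n,f):
    im=cams.snapshot(n); cv2.imwrite(f'pics/{f}.png',im[:,:,::-1]); return im
def cam(n):
    p=cams.camera_params(n); return p
def proj(n,P):
    p=cam(n); M=R.from_quat(p['orientation']).as_matrix()
    c=(np.atleast_2d(P)-p['eye'])@M
    return np.c_[p['cx']+p['fx']*c[:,0]/-c[:,2], p['cy']+p['fy']*-c[:,1]/-c[:,2]]
def unproj(n,uv,z):
    p=cam(n); M=R.from_quat(p['orientation']).as_matrix()
    uv=np.atleast_2d(uv).astype(float)
    d=np.c_[(uv[:,0]-p['cx'])/p['fx'],-(uv[:,1]-p['cy'])/p['fy'],-np.ones(len(uv))]@M.T
    e=np.array(p['eye']); return e+d*((z-e[2])/d[:,2])[:,None]
E
python3 - <<'E'
from h import *
for n in('side','top'):
    snap(n,n+'0'); print(n,cam(n))
    for t in ['cone_half_center','cone_half_face','socket_half_center','socket_half_face','pocket','closing_board','cradle_full','bell','brush','medallion','paste']:
        print(t,[(np.round(d['position'],3).tolist(),round(d['p'],2)) for d in models.place_of(n,t)][:4])
s=r.get_state();print(s['clock'],s['tool_pos'],s['eef_rot'])
E
```

```text
side {'fx': 558.5590276392458, 'fy': 558.5590276392458, 'cx': 323.02514642957794, 'cy': 236.46999354781065, 'eye': array([0.31173018, 0.8462779 , 0.96876913]), 'orientation': array([-0.05399639,  0.38045216,  0.9121799 , -0.14236704])}
cone_half_center [([0.452, 0.072, 0.057], 0.64)]
cone_half_face [([0.434, 0.065, 0.059], 0.64), ([0.737, -0.24, 0.004], 0.45)]
socket_half_center [([0.832, 0.1, 0.059], 0.79), ([0.607, 0.007, 0.057], 0.75)]
socket_half_face [([0.624, 0.0, 0.064], 0.77), ([0.852, 0.089, 0.052], 0.67)]
pocket [([0.5, -0.286, 0.004], 0.72), ([0.344, -0.334, 0.003], 0.19)]
closing_board [([0.627, 0.01, -0.002], 0.79)]
cradle_full [([0.54, 0.258, 0.001], 0.78)]
bell [([0.737, -0.236, 0.005], 0.83)]
brush [([0.745, 0.282, 0.001], 0.77)]
medallion []
paste [([0.354, 0.282, 0.001], 0.9), ([0.542, 0.258, 0.001], 0.17)]
top {'fx': 543.7022391495865, 'fy': 543.7022391495865, 'cx': 328.07064981425384, 'cy': 237.74953015226367, 'eye': array([ 0.4720815 , -0.02266062,  1.21194407]), 'orientation': array([ 0.02841715, -0.03231212, -0.70312956,  0.70975856])}
cone_half_center [([0.452, 0.072, 0.054], 0.67)]
cone_half_face [([0.434, 0.064, 0.055], 0.71)]
socket_half_center [([0.604, 0.002, 0.063], 0.79), ([0.837, 0.097, 0.059], 0.71)]
socket_half_face [([0.621, 0.004, 0.061], 0.89), ([0.846, 0.088, 0.054], 0.61)]
pocket [([0.502, -0.28, 0.005], 0.94), ([0.541, 0.257, 0.008], 0.46)]
closing_board [([0.627, 0.01, -0.002], 0.63)]
cradle_full [([0.543, 0.254, 0.005], 0.75)]
bell [([0.737, -0.232, -0.002], 0.9)]
brush [([0.742, 0.277, -0.003], 0.8), ([0.621, 0.002, 0.061], 0.7)]
medallion [([0.348, -0.328, 0.002], 0.64)]
paste [([0.355, 0.286, 0.001], 0.97)]
1.2 [ 0.17922503 -0.59878323  0.25775991] [9.89448233e-01 1.44886819e-01 1.42850119e-05 5.31613032e-05]
```

View pics/side0.png

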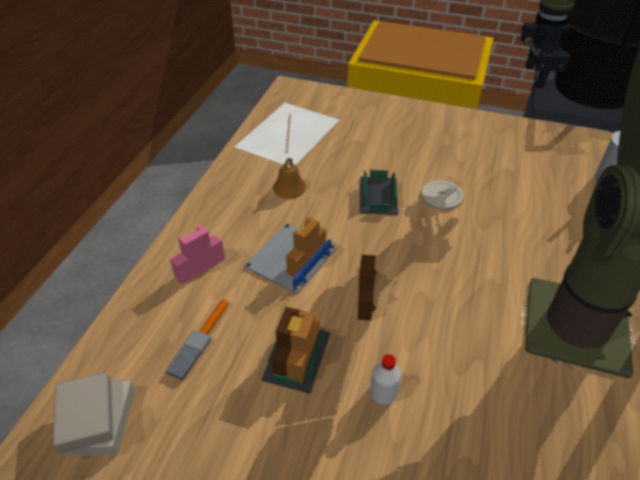

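View pics/top0.png

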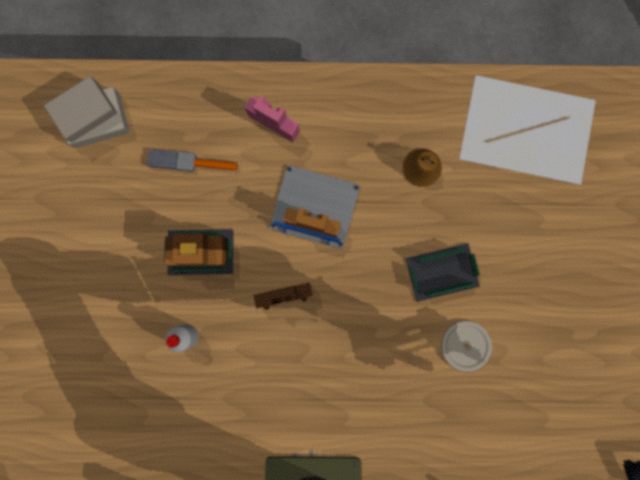

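The side view shows the board with the light socket half at about (305,248), the dark cone half at (367,287), the empty cradle at (379,192) and the full cradle at (297,345).

Look-alikes, by top-view pixel:
- **Socket half:** (312,221), light brown on the board. The pink copy at (273,117) and the light half in the full cradle at (210,250) are not it.
- **Cone half:** (283,296), free-standing. The dark half in the full cradle at (190,245) is not it.
- **Cradle:** the empty one at (443,270). The full one at (200,252) is not it.

The cones point toward the robot (down in the top picture). The socket half faces away from the robot.

Next I'll fit the outlines.

```bash
cat > fit.py <<'E'
from h import *
from scipy.optimize import minimize
def boxpts(x0,x1,y0,y1,z0,z1): return np.array([[x,y,z] for x in(x0,x1) for y in(y0,y1) for z in(z0,z1)])
HALF=[boxpts(-.015,.015,-.06,.06,0,.062),boxpts(-.015,.015,-.03,.03,.062,.110)]
def render(n,parts,x,y,a,z0):
    im=np.zeros((480*4,640*4),np.uint8); c,s=np.cos(a),np.sin(a)
    for P in parts:
        W=np.c_[x+c*P[:,0]-s*P[:,1],y+s*P[:,0]+c*P[:,1],z0+P[:,2]]
        h=cv2.convexHull(np.round((proj(n,W)+.5)*4-.5).astype(np.int32)); cv2.fillConvexPoly(im,h,255)
    return cv2.resize(im,(640,480),interpolation=cv2.INTER_AREA)/255.
def fit(masks,parts,g,z0,w=None):
    f=lambda p:sum(np.abs(cv2.GaussianBlur(render(n,parts,p[0],p[1],p[2],z0)-m,(0,0),.8)).sum() for n,m in masks.items())
    o=minimize(f,g,method='Nelder-Mead',options=dict(initial_simplex=np.array(g)+np.array([[0,0,0],[.01,0,0],[0,.01,0],[0,0,.15]]),xatol=2e-4,fatol=.3))
    return o.x,o.fun
def mask(n,name,near):
    best=None
    for d in models.masks_of(n,name):
        m=d['pixels']; v,u=np.nonzero(m); e=np.hypot(u.mean()-near[0],v.mean()-near[1])
        if best is None or e<best[0]: best=(e,m,d['p'])
    return best
E
python3 - <<'E'
from fit import *
import fit
ims={n:snap(n,n+'1') for n in('side','top')}
for name,near,g,z0 in [('cone_half_center',{'side':(367,287),'top':(283,296)},(.452,.07,-.2),0),('socket_half_center',{'side':(305,248),'top':(312,221)},(.605,.004,.28),.008)]:
    M={}
    for n in ims:
        e,m,p=mask(n,name,near[n]); M[n]=m.astype(float); v,u=np.nonzero(m); print(name,n,round(e,1),p,m.sum(),u.min(),u.max(),v.min(),v.max())
    for k in ({'top':M['top']},{'side':M['side']},M):
        x,f=fit.fit(k,HALF,g,z0); print(list(k),np.round(x,4),round(f,1))
    for n in ims:
        c,_=cv2.findContours((render(n,HALF,*x,z0)>.5).astype(np.uint8),0,2)
        print(n,c[0].shape); cv2.drawContours(ims[n],c,-1,(255,0,0),1)
# show crops with fits and cradle
a=cv2.resize(ims['top'][190:320,240:490],None,fx=3.2,fy=3.2,interpolation=cv2.INTER_CUBIC)
cv2.imwrite('pics/fit1.png',a[:,:,::-1])
E
```

```text
cone_half_center side 0.3 0.7 1025 358 377 254 320
cone_half_center top 0.7 0.77 922 254 312 282 310
['top'] [0.4495 0.0656 0.2211] 82.1
['side'] [0.4492 0.0696 0.2295] 55.0
['side', 'top'] [0.4494 0.0667 0.2275] 160.3
side (26, 1, 2)
top (65, 1, 2)
socket_half_center side 2.6 0.86 1319 286 326 217 275
socket_half_center top 0.4 0.87 991 284 341 207 237
['top'] [ 0.6066  0.0049 -0.2613] 72.0
['side'] [ 0.6085  0.0055 -0.2175] 275.3
['side', 'top'] [ 0.6067  0.0056 -0.2555] 351.9
side (49, 1, 2)
top (85, 1, 2)
```

View pics/fit1.png

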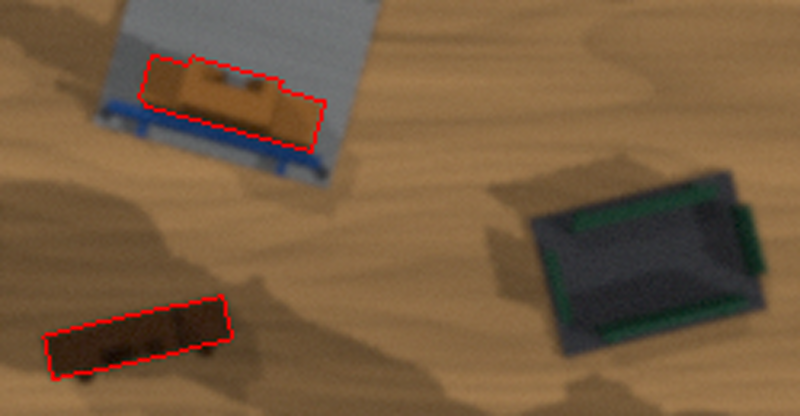

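The crop shows both outlines fitting: the socket half at crop (235,103) and the cone half at (138,337), with its cone tips showing on the lower side at (85,377) and (207,350). The empty cradle's plate has corners at (533,219), (728,172), (765,305) and (568,353).

```bash
python3 - <<'E'
from fit import *
ims={n:cv2.imread(f'pics/{n}1.png') for n in('side','top')}
def un(p,z): return unproj('top',np.array(p)/3.2+[240,190]-.35,z)[:,:2]
c=un([(533,219),(728,172),(765,305),(568,353)],.003); print(c.round(4),c.mean(0).round(4))
print([np.linalg.norm(c[i]-c[i-1]).round(3) for i in range(4)],np.arctan2(*(c[0]-c[1])[[0,1]]),np.arctan2(*(c[3]-c[2])[[0,1]]))
# green pixels: midpoints of opposite walls
for n,(u0,u1,v0,v1) in {'top':(400,485,238,305),'side':(355,402,165,217)}.items():
    h=cv2.cvtColor(ims[n],cv2.COLOR_BGR2HSV)[v0:v1,u0:u1]
    m=((h[...,0]>60)&(h[...,0]<95)&(h[...,1]>110)).astype(np.uint8)
    k,l,st,ce=cv2.connectedComponentsWithStats(m)
    for i in range(1,k):
        if st[i,4]>12:
            pts=np.argwhere(l==i)[:,::-1].astype(np.float32); rr=cv2.minAreaRect(pts)
            print(n,st[i,4],(ce[i]+[u0,v0]).round(1),np.round(rr[1],1),unproj(n,ce[i]+[u0,v0],.03)[0,:2].round(4))
def fitmask():
    pass
# base plate+walls silhouette fit in both views
ys={}
h=cv2.cvtColor(ims['top'],cv2.COLOR_BGR2HSV)
for n,(u0,u1,v0,v1) in {'top':(400,490,235,310)}.items():
    hh=cv2.cvtColor(ims[n],cv2.COLOR_BGR2HSV); m=np.zeros((480,640))
    s=hh[v0:v1,u0:u1]; m[v0:v1,u0:u1]=(~((s[...,0]<25)&(s[...,1]>60)))
    m=cv2.morphologyEx(m,cv2.MORPH_OPEN,np.ones((3,3)))
    plate=[boxpts(-.044,.044,-.0725,.0725,0,.006)]
    print('plate fit',fit({n:m},plate,(.501,-.283,.23),0), m.sum(), render(n,plate,.501,-.283,.23,0).sum())
E
```

```text
[[ 0.5325 -0.2032]
 [ 0.5666 -0.3395]
 [ 0.4743 -0.3641]
 [ 0.44   -0.2272]] [ 0.5033 -0.2835]
[np.float64(0.096), np.float64(0.141), np.float64(0.095), np.float64(0.141)] -0.24515146655152156 -0.2455700533149845
top 127 [440.5 254.4] [ 3.8 44.4] [ 0.5397 -0.274 ]
top 62 [473.3 265.1] [18.9  3.9] [ 0.5173 -0.3453]
top 19 [415.7 284.7] [9.5 2.4] [ 0.4735 -0.2196]
top 152 [448.7 288.6] [ 4.9 44.1] [ 0.4658 -0.2912]
side 83 [378.5 174.5] [ 6. 13.] [ 0.5165 -0.3298]
side 61 [364.  189.9] [24.  3.] [ 0.5375 -0.2555]
side 68 [393.1 191.3] [26.   2.9] [ 0.464  -0.2735]
side 91 [379. 207.] [17.   5.4] [ 0.4847 -0.2022]
plate fit (array([ 0.50443618, -0.28487853,  0.24238608]), np.float64(276.47672063227765)) 2846.0 2636.2784313725488
```

```bash
cat >> h.py <<'E'
def jog(*wps):
    s=r.get_state(); T=R.from_quat(s['eef_rot']); p=np.array(s['tool_pos'])
    X=T.as_matrix()[:,0]; a0=np.arctan2(X[1],X[0])
    print('t',round(s['clock'],2),'pos',p.round(4),'ang',round(a0,4),'z',T.as_matrix()[:,2].round(4),'open',round(s['opening']*88,1),'ff',np.round(s['finger_force'],1),'F',np.round(s['contact_force'],1))
    for x,y,z,a in wps:
        Rt=R.from_matrix(np.array([[np.cos(a),np.sin(a),0],[np.sin(a),-np.cos(a),0],[0,0,-1]]).T)
        print('trans',T.inv().apply(np.array([x,y,z])-p).round(4),'turn',(T.inv()*Rt).as_rotvec().round(4))
E
python3 - <<'E'
from h import *
jog((.5,-.2,.258,.2275),(.4494,.0667,.2,.2275),(.4494,.0667,.088,.2275))
E
```

```text
t 1.5 pos [ 0.1792 -0.5988  0.2577] ang 0.2908 z [ 0.e+00 -1.e-04 -1.e+00] open 87.9 ff 0.0 F [ 0.3 -0.  -0.6]
trans [ 4.216e-01 -2.900e-01 -3.000e-04] turn [ 0.0001 -0.      0.0633]
trans [ 0.4496 -0.5601  0.0577] turn [ 0.0001 -0.      0.0633]
trans [ 0.4496 -0.5601  0.1697] turn [ 0.0001 -0.      0.0633]
```

>>> jog_arm:
  turn:
    - [0, 0, 0.0633]
    - [0, 0, 0.0633]
    - [0, 0, 0.0633]
    - [0, 0, 0.0633]
    - [0, 0, 0.0633]
    - [0, 0, 0.0633]
    - [0, 0, 0.0633]
    - [0, 0, 0.0633]
    - [0, 0, 0.0633]
    - [0, 0, 0.0633]
    - [0, 0, 0.0633]
    - [0, 0, 0.0633]
    - [0, 0, 0.0633]
    - [0, 0, 0.0633]
    - [0, 0, 0.0633]
    - [0, 0, 0.0633]
    - [0, 0, 0.0633]
    - [0, 0, 0.0633]
  translation:
    - [0.4216, -0.29, 0]
    - [0.4216, -0.29, 0]
    - [0.4216, -0.29, 0]
    - [0.4216, -0.29, 0]
    - [0.4216, -0.29, 0]
    - [0.4216, -0.29, 0]
    - [0.4216, -0.29, 0]
    - [0.4216, -0.29, 0]
    - [0.4216, -0.29, 0]
    - [0.4496, -0.56, 0.0577]
    - [0.4496, -0.56, 0.0577]
    - [0.4496, -0.56, 0.0577]
    - [0.4496, -0.56, 0.0577]
    - [0.4496, -0.56, 0.0577]
    - [0.4496, -0.56, 0.0577]
    - [0.4496, -0.56, 0.0577]
    - [0.4496, -0.56, 0.0577]
    - [0.4496, -0.56, 0.0577]
  grip: [0, 0, 0, 0, 0, 0, 0, 0, 0, 0, 0, 0, 0, 0, 0, 0, 0, 0]

```text
clock: 3.75
tool_pos: [0.4497, 0.0653, 0.2002]
eef_rot: [0.994, 0.112, 0.0, 0.0]
contact_force: [0.1, -0.2, -0.2]
opening: 0.996
finger_force: 0.0
```

```bash
python3 - <<'E'
from h import *
jog((.4494,.0667,.13,.2275),(.4494,.0667,.088,.2275))
E
```

```text
t 3.75 pos [0.4497 0.0653 0.2002] ang 0.225 z [ 6.e-04 -4.e-04 -1.e+00] open 87.6 ff 0.0 F [ 0.1 -0.2 -0.2]
trans [-0.0001 -0.0014  0.0702] turn [ 0.0005 -0.0005 -0.0025]
trans [-1.000e-04 -1.500e-03  1.122e-01] turn [ 0.0005 -0.0005 -0.0025]
```

>>> jog_arm:
  turn:
    - [0, 0, 0]
    - [0, 0, 0]
    - [0, 0, 0]
    - [0, 0, 0]
    - [0, 0, 0]
    - [0, 0, 0]
    - [0, 0, 0]
    - [0, 0, 0]
    - [0, 0, 0]
    - [0, 0, 0]
    - [0, 0, 0]
    - [0, 0, 0]
    - [0, 0, 0]
  translation:
    - [0, 0, 0.04]
    - [0, 0, 0.07]
    - [0, 0, 0.09]
    - [0, 0, 0.105]
    - [0, 0, 0.112]
    - [0, 0, 0.112]
    - [0, 0, 0.112]
    - [0, 0, 0.112]
    - [0, 0, 0.112]
    - [0, 0, 0.112]
    - [0, 0, 0.112]
    - [0, 0, 0.112]
    - [0, 0, 0.112]
  grip: [0, 0, 0, 0, 0, 0, 0.3, 0.4, 0.4, 0.5, 0.5, 0.5, 0.5]
  force: 25

```text
clock: 5.38
tool_pos: [0.4496, 0.067, 0.0884]
eef_rot: [0.994, 0.114, 0.0, -0.0]
contact_force: [-0.8, 0.7, 4.9]
opening: 0.679
finger_force: 25.0
```

```bash
python3 - <<'E'
from h import *
jog((.4494,.0667,.2,-.2555),(.69,0,.2,-.2555))
E
```

```text
t 5.38 pos [0.4496 0.067  0.0884] ang 0.2278 z [ 8.e-04  5.e-04 -1.e+00] open 59.7 ff 25.0 F [-0.8  0.7  4.9]
trans [-0.0002  0.0002 -0.1116] turn [-0.0005 -0.0008  0.4833]
trans [ 0.2191  0.1195 -0.1115] turn [-0.0005 -0.0008  0.4833]
```

>>> jog_arm:
  turn:
    - [0, 0, 0]
    - [0, 0, 0]
    - [0, 0, 0]
    - [0, 0, 0]
    - [0, 0, 0]
    - [0, 0, 0.08]
    - [0, 0, 0.2]
    - [0, 0, 0.32]
    - [0, 0, 0.44]
    - [0, 0, 0.4833]
    - [0, 0, 0.4833]
    - [0, 0, 0.4833]
    - [0, 0, 0.4833]
    - [0, 0, 0.4833]
  translation:
    - [0, 0, -0.01]
    - [0, 0, -0.04]
    - [0, 0, -0.08]
    - [0, 0, -0.12]
    - [0, 0, -0.15]
    - [0.01, 0.01, -0.16]
    - [0.04, 0.03, -0.16]
    - [0.08, 0.05, -0.16]
    - [0.12, 0.08, -0.16]
    - [0.16, 0.1, -0.16]
    - [0.18, 0.115, -0.16]
    - [0.192, 0.123, -0.16]
    - [0.192, 0.123, -0.16]
    - [0.192, 0.123, -0.16]
  grip: [0.5, 0.5, 0.5, 0.5, 0.5, 0.5, 0.5, 0.5, 0.5, 0.5, 0.5, 0.5, 0.5, 0.5]

```text
clock: 7.12
tool_pos: [0.6628, -0.0096, 0.2476]
eef_rot: [0.992, -0.127, -0.001, -0.0]
contact_force: [-0.1, 1.0, -3.4]
opening: 0.681
finger_force: 25.0
```

```bash
python3 - <<'E'
from fit import *
jog((.6648,-.0099,.2485,-.2555),(.6648,-.0099,.106,-.2555))
snap('side','side2')
e,m,p=mask('side','cone_half_center',(300,230)); v,u=np.nonzero(m); print(e,p,m.sum(),u.mean(),v.mean())
s=r.get_state()['tool_pos']; print(fit({'side':m.astype(float)},HALF,(s[0],s[1],-.2555),s[2]-.0884))
E
```

```text
t 7.12 pos [ 0.6628 -0.0096  0.2476] ang -0.2556 z [-2.3e-03  3.0e-04 -1.0e+00] open 59.9 ff 25.0 F [-0.1  1.  -3.4]
trans [ 0.002  -0.0002 -0.0009] turn [ 0.0003  0.0023 -0.0001]
trans [ 0.0023 -0.0002  0.1416] turn [ 0.0003  0.0023 -0.0001]
44.420614655028096 0.68 1527 283.9266535690897 188.5893909626719
(array([ 0.66143826, -0.00860503, -0.21536325]), np.float64(424.15874722714454))
```

>>> jog_arm:
  turn:
    - [0, 0, 0]
    - [0, 0, 0]
    - [0, 0, 0]
    - [0, 0, 0]
    - [0, 0, 0]
    - [0, 0, 0]
    - [0, 0, 0]
    - [0, 0, 0]
  translation:
    - [0.001, 0, 0.04]
    - [0.001, 0, 0.08]
    - [0.001, 0, 0.11]
    - [0.001, 0, 0.13]
    - [0.001, 0, 0.14]
    - [0.001, 0, 0.146]
    - [0.001, 0, 0.15]
    - [0.001, 0, 0.15]
  grip: [0.5, 0.5, 0.5, 0.5, 0.5, 0.5, 0.5, 0.5]

```text
clock: 8.22
tool_pos: [0.6654, -0.0102, 0.0984]
eef_rot: [0.992, -0.128, 0.0, -0.0]
contact_force: [0.4, -0.1, -2.1]
opening: 0.678
finger_force: 25.0
```

```bash
python3 - <<'E'
from fit import *
jog((.6357,-.0023,.097,-.2555))
im=snap('side','side3')
cv2.imwrite('pics/crop3.png',cv2.resize(im[160:310,210:410],None,fx=4,fy=4,interpolation=cv2.INTER_CUBIC)[:,:,::-1])
p=np.array([.6357,-.0023])
for nm in('socket_half_face','cone_half_face'): print(nm,[(np.round(d['position'],4),round(d['p'],2)) for d in models.place_of('side',nm)])
E
```

```text
t 8.22 pos [ 0.6654 -0.0102  0.0984] ang -0.2558 z [ 7.e-04 -1.e-04 -1.e+00] open 59.7 ff 25.0 F [ 0.4 -0.1 -2.1]
trans [-0.0307 -0.0001  0.0014] turn [-0.0001 -0.0007 -0.0003]
socket_half_face [(array([0.6213, 0.0009, 0.066 ]), 0.8), (array([0.8506, 0.0892, 0.0508]), 0.66)]
cone_half_face [(array([ 0.6502, -0.0045,  0.0665]), 0.86)]
```

View pics/crop3.png

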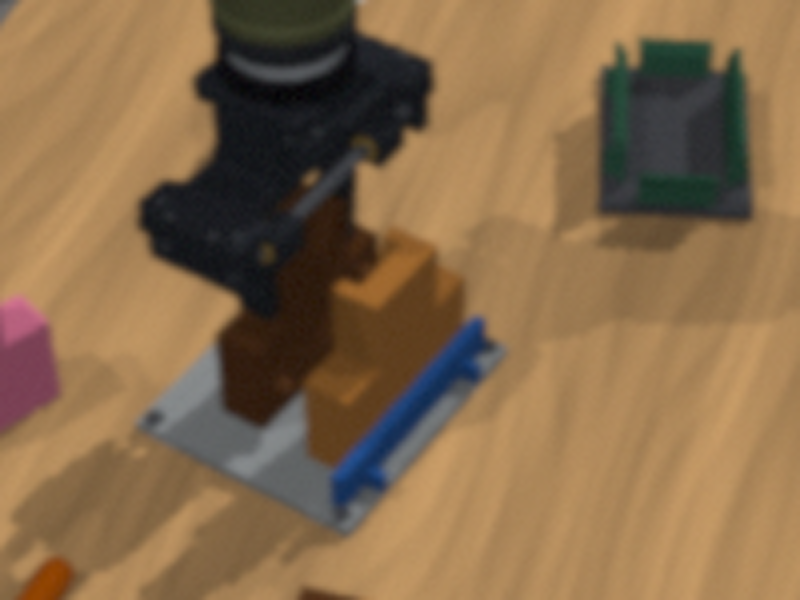

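The crop shows the cone half upright at (290,350), parallel to the socket half at (385,340), with a clear gap and the cone level with the socket. I'll start closing slowly.

>>> jog_arm:
  turn:
    - [0, 0, 0]
    - [0, 0, 0]
    - [0, 0, 0]
    - [0, 0, 0]
    - [0, 0, 0]
    - [0, 0, 0]
    - [0, 0, 0]
    - [0, 0, 0]
    - [0, 0, 0]
    - [0, 0, 0]
  translation:
    - [0, 0, 0.0013]
    - [-0.005, 0, 0.0013]
    - [-0.01, 0, 0.0013]
    - [-0.014, 0, 0.0013]
    - [-0.018, 0, 0.0013]
    - [-0.021, 0, 0.0013]
    - [-0.023, 0, 0.0013]
    - [-0.025, 0, 0.0013]
    - [-0.027, 0, 0.0013]
    - [-0.027, 0, 0.0013]
  grip: [0.5, 0.5, 0.5, 0.5, 0.5, 0.5, 0.5, 0.5, 0.5, 0.5]

```text
clock: 9.62
tool_pos: [0.6389, -0.0033, 0.0967]
eef_rot: [0.992, -0.128, -0.0, 0.0]
contact_force: [-0.1, -0.4, -3.1]
opening: 0.679
finger_force: 25.0
```

>>> jog_arm:
  turn:
    - [0, 0, 0]
    - [0, 0, 0]
    - [0, 0, 0]
    - [0, 0, 0]
    - [0, 0, 0]
    - [0, 0, 0]
  translation:
    - [-0.001, 0, 0]
    - [-0.002, 0, 0]
    - [-0.003, 0, 0]
    - [-0.004, 0, 0]
    - [-0.005, 0, 0]
    - [-0.005, 0, 0]
  grip: [0.5, 0.5, 0.5, 0.5, 0.5, 0.5]

```text
clock: 10.38
tool_pos: [0.6347, -0.0019, 0.0969]
eef_rot: [0.992, -0.128, 0.001, -0.0]
contact_force: [1.4, 0.5, -3.4]
opening: 0.679
finger_force: 25.0
```

```bash
python3 - <<'E'
from fit import *
jog()
im=snap('side','side4')
cv2.imwrite('pics/crop4.png',cv2.resize(im[190:300,240:370],None,fx=5,fy=5,interpolation=cv2.INTER_CUBIC)[:,:,::-1])
E
```

```text
t 10.38 pos [ 0.6347 -0.0019  0.0969] ang -0.2557 z [ 1.2e-03  1.0e-04 -1.0e+00] open 59.7 ff 25.0 F [ 1.4  0.5 -3.4]
```

View pics/crop4.png

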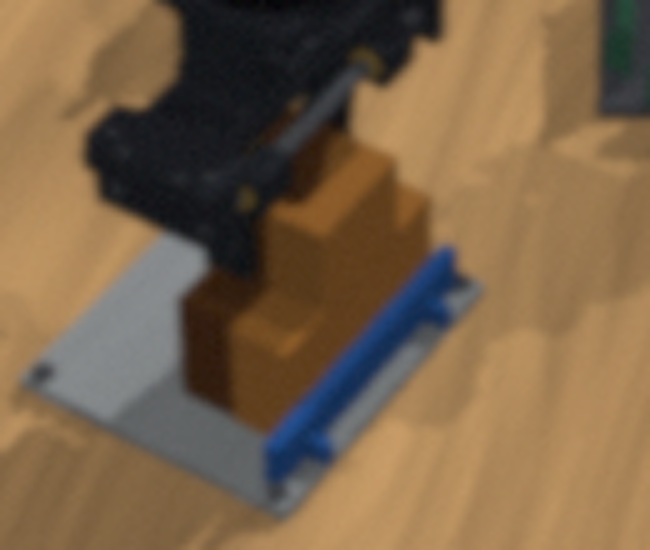

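The joint looks nearly shut, with the seam at (235,370) and very little force. I'll push on to the stop.

>>> jog_arm:
  turn:
    - [0, 0, 0]
    - [0, 0, 0]
    - [0, 0, 0]
    - [0, 0, 0]
    - [0, 0, 0]
    - [0, 0, 0]
  translation:
    - [-0.001, 0, 0]
    - [-0.002, 0, 0]
    - [-0.003, 0, 0]
    - [-0.004, 0, 0]
    - [-0.004, 0, 0]
    - [-0.004, 0, 0]
  grip: [0.5, 0.5, 0.5, 0.5, 0.5, 0.5]

```text
clock: 11.18
tool_pos: [0.6322, -0.0017, 0.0973]
eef_rot: [0.992, -0.128, 0.002, 0.0]
contact_force: [5.2, -1.7, -2.7]
opening: 0.676
finger_force: 25.0
```

>>> jog_arm:
  turn:
    - [0, 0, 0]
    - [0, 0, 0]
    - [0, 0, 0]
    - [0, 0, 0]
  translation:
    - [-0.001, 0, 0]
    - [-0.002, 0, 0]
    - [-0.003, 0, 0]
    - [-0.003, 0, 0]
  grip: [0.5, 0.5, 0.5, 0.5]

```text
clock: 11.68
tool_pos: [0.6308, -0.0014, 0.0981]
eef_rot: [0.992, -0.128, 0.004, 0.0]
contact_force: [6.0, -1.7, -1.2]
opening: 0.676
finger_force: 25.0
```

>>> jog_arm:
  turn:
    - [0, 0, 0]
    - [0, 0, 0]
    - [0, 0, 0]
    - [0, 0, 0]
    - [0, 0, 0]
    - [0, 0, 0]
    - [0, 0, 0]
  translation:
    - [0.001, 0, 0.0003]
    - [0.002, 0, 0.0006]
    - [0.003, 0, 0.0008]
    - [0.003, 0, 0.0008]
    - [0.003, 0, 0.0008]
    - [0.003, 0, 0.0008]
    - [0.003, 0, 0.0008]
  grip: [0.5, 0.5, 0.5, 0.5, 0.25, 0, 0]

```text
clock: 12.55
tool_pos: [0.6289, -0.0007, 0.0953]
eef_rot: [0.992, -0.127, -0.002, 0.0]
contact_force: [-0.4, 0.1, 0.4]
opening: 0.953
finger_force: 0.0
```

```bash
python3 - <<'E'
from h import *
jog((.6308,-.0014,.24,-.2555))
E
```

```text
t 12.55 pos [ 0.6289 -0.0007  0.0953] ang -0.2553 z [-3.1e-03  2.0e-04 -1.0e+00] open 83.9 ff 0.0 F [-0.4  0.1  0.4]
trans [ 0.0016  0.0003 -0.1447] turn [0.0006 0.003  0.0002]
```

>>> jog_arm:
  turn:
    - [0, 0, 0]
    - [0, 0, 0]
    - [0, 0, 0]
    - [0, 0, 0]
    - [0, 0, 0]
    - [0, 0, 0]
  translation:
    - [0, 0, -0.01]
    - [0, 0, -0.04]
    - [0, 0, -0.08]
    - [0, 0, -0.12]
    - [0, 0, -0.14]
    - [0, 0, -0.14]
  grip: [0, 0, 0, 0, 0, 0]

```text
clock: 13.3
tool_pos: [0.6312, -0.001, 0.2381]
eef_rot: [0.992, -0.128, 0.002, -0.0]
contact_force: [0.6, 0.5, -0.7]
opening: 1.001
finger_force: 0.0
```

```bash
python3 - <<'E'
from fit import *
jog(); print(np.round(r.get_state()['q'],3))
im=snap('side','side5'); a=im[190:300,240:370].copy()
g={}
for nm in('cone_half_center','socket_half_center'):
    e,m,p=mask('side',nm,(305,245)); print(nm,round(e,1),p,m.sum()); g[nm]=m
u=(g['cone_half_center']|g['socket_half_center']).astype(float)
MOULD=[P*[2,1,1] for P in HALF]
x,f=fit({'side':u},MOULD,(.619,.001,-.2555),.008); print('mould',x.round(4),f, 'centre exp',)
c,_=cv2.findContours((render('side',MOULD,*x,.008)>.5).astype(np.uint8),0,2)
cv2.imwrite('pics/crop5.png',cv2.resize(a,None,fx=5,fy=5,interpolation=cv2.INTER_CUBIC)[:,:,::-1])
E
```

```text
t 13.3 pos [ 0.6312 -0.001   0.2381] ang -0.2558 z [ 4.e-03  2.e-04 -1.e+00] open 88.1 ff 0.0 F [ 0.6  0.5 -0.7]
[-0.11   0.716  0.07   1.579 -0.061  0.845 -1.843]
cone_half_center 16.8 0.94 647
socket_half_center 0.7 0.87 1301
mould [ 6.198e-01  1.000e-04 -1.814e-01] 340.1330809422468 centre exp
```

View pics/crop5.png

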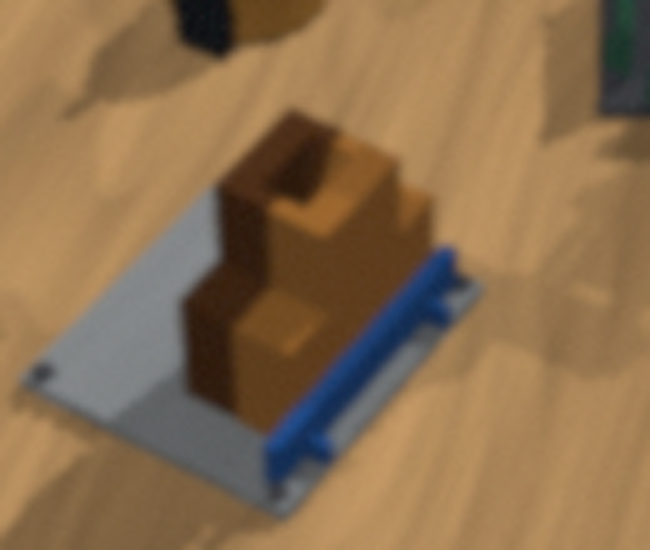

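The crop shows the joint shut, with the seam running cleanly from (325,150) to (235,400) and both tops level. Next I turn a quarter turn and grip across the mould.

```bash
python3 - <<'E'
from h import *
jog((.6185,.0022,.238,1.3153),(.6185,.0022,.0955,1.3153))
E
```

```text
t 13.45 pos [ 0.6294 -0.001   0.2349] ang -0.2556 z [-2.3e-03 -1.0e-04 -1.0e+00] open 87.7 ff 0.0 F [-1.1  0.2 -0.5]
trans [-0.0114 -0.0003 -0.0031] turn [-1.2000e-03  2.2000e-03 -1.5709e+00]
trans [-0.0111 -0.0004  0.1394] turn [-1.2000e-03  2.2000e-03 -1.5709e+00]
```

>>> jog_arm:
  turn:
    - [0, 0, -0.18]
    - [0, 0, -0.36]
    - [0, 0, -0.54]
    - [0, 0, -0.72]
    - [0, 0, -0.9]
    - [0, 0, -1.08]
    - [0, 0, -1.26]
    - [0, 0, -1.44]
    - [0, 0, -1.571]
    - [0, 0, -1.571]
    - [0, 0, -1.571]
    - [0, 0, -1.571]
  translation:
    - [-0.011, 0, 0]
    - [-0.011, 0, 0]
    - [-0.011, 0, 0]
    - [-0.011, 0, 0]
    - [-0.011, 0, 0]
    - [-0.011, 0, 0]
    - [-0.011, 0, 0]
    - [-0.011, 0, 0]
    - [-0.011, 0, 0]
    - [-0.011, 0, 0]
    - [-0.011, 0, 0]
    - [-0.011, 0, 0]
  grip: [0, 0, 0, 0, 0, 0, 0, 0, 0, 0, 0, 0]

```text
clock: 14.95
tool_pos: [0.6195, 0.0018, 0.2356]
eef_rot: [0.792, 0.611, -0.0, -0.0]
contact_force: [0.3, -0.2, -0.5]
opening: 1.001
finger_force: 0.0
```

```bash
python3 - <<'E'
from h import *
jog((.6185,.0022,.0955,1.3153)); print(np.round(r.get_state()['q'],3))
E
```

```text
t 14.95 pos [0.6195 0.0018 0.2356] ang 1.3142 z [-5.e-04 -2.e-04 -1.e+00] open 88.1 ff 0.0 F [ 0.3 -0.2 -0.5]
trans [ 0.0002 -0.0011  0.1401] turn [-0.0004  0.0003 -0.0011]
[ 0.136  0.725 -0.387  1.6    0.33   0.883 -0.631]
```

>>> jog_arm:
  turn:
    - [0, 0, 0]
    - [0, 0, 0]
    - [0, 0, 0]
    - [0, 0, 0]
    - [0, 0, 0]
    - [0, 0, 0]
    - [0, 0, 0]
    - [0, 0, 0]
    - [0, 0, 0]
    - [0, 0, 0]
    - [0, 0, 0]
    - [0, 0, 0]
    - [0, 0, 0]
    - [0, 0, 0]
  translation:
    - [0, 0, 0.04]
    - [0, 0, 0.08]
    - [0, 0, 0.11]
    - [0, 0, 0.13]
    - [0, 0, 0.138]
    - [0, 0, 0.14]
    - [0, 0, 0.14]
    - [0, 0, 0.14]
    - [0, 0, 0.14]
    - [0, 0, 0.14]
    - [0, 0, 0.14]
    - [0, 0, 0.14]
    - [0, 0, 0.14]
    - [0, 0, 0.14]
  grip: [0, 0, 0, 0, 0, 0, 0, 0.2, 0.3, 0.4, 0.5, 0.5, 0.5, 0.5]
  force: 10

```text
clock: 16.7
tool_pos: [0.6196, 0.0017, 0.0962]
eef_rot: [0.791, 0.611, -0.0, 0.0]
contact_force: [-3.0, 0.1, 4.7]
opening: 0.676
finger_force: 10.0
```

>>> jog_arm:
  turn:
    - [0, 0, 0]
    - [0, 0, 0]
    - [0, 0, 0]
  translation:
    - [0, 0, 0]
    - [0, 0, 0]
    - [0, 0, 0]
  grip: [0.5, 0.5, 0.5]
  force: 32

```text
clock: 17.08
tool_pos: [0.6196, 0.0017, 0.0961]
eef_rot: [0.791, 0.611, -0.0, 0.0]
contact_force: [-2.2, -0.0, 5.2]
opening: 0.681
finger_force: 32.0
```

```bash
python3 - <<'E'
from h import *
jog((.503,-.283,.238,1.8145))
E
```

```text
t 17.07 pos [0.6196 0.0017 0.0961] ang 1.3151 z [-2.e-04 -2.e-04 -1.e+00] open 59.9 ff 32.0 F [-2.2 -0.   5.2]
trans [-0.305  -0.0408 -0.1418] turn [-2.000e-04  2.000e-04 -4.994e-01]
```

Opening 59.9 mm, so the mould is closed in the grip. Lifting it now.

>>> jog_arm:
  turn:
    - [0, 0, 0]
    - [0, 0, 0]
    - [0, 0, 0]
    - [0, 0, 0]
    - [0, 0, 0]
    - [0, 0, 0]
    - [0, 0, -0.05]
    - [0, 0, -0.12]
    - [0, 0, -0.2]
    - [0, 0, -0.28]
    - [0, 0, -0.36]
    - [0, 0, -0.44]
    - [0, 0, -0.48]
    - [0, 0, -0.4994]
    - [0, 0, -0.4994]
    - [0, 0, -0.4994]
    - [0, 0, -0.4994]
  translation:
    - [0, 0, -0.01]
    - [0, 0, -0.03]
    - [0, 0, -0.06]
    - [0, 0, -0.09]
    - [0, 0, -0.12]
    - [0, 0, -0.13]
    - [-0.02, -0.003, -0.13]
    - [-0.06, -0.008, -0.13]
    - [-0.1, -0.014, -0.13]
    - [-0.14, -0.02, -0.13]
    - [-0.18, -0.024, -0.13]
    - [-0.22, -0.03, -0.13]
    - [-0.26, -0.035, -0.13]
    - [-0.29, -0.039, -0.13]
    - [-0.305, -0.0408, -0.13]
    - [-0.305, -0.0408, -0.13]
    - [-0.305, -0.0408, -0.13]
  grip: [0.5, 0.5, 0.5, 0.5, 0.5, 0.5, 0.5, 0.5, 0.5, 0.5, 0.5, 0.5, 0.5, 0.5, 0.5, 0.5, 0.5]

```text
clock: 19.2
tool_pos: [0.504, -0.2808, 0.2259]
eef_rot: [0.615, 0.789, 0.001, -0.0]
contact_force: [0.2, 0.4, -7.3]
opening: 0.681
finger_force: 32.0
```

```bash
python3 - <<'E'
from fit import *
jog((.503,-.283,.16,1.8145)); 
im=snap('side','side6')
M={}
for nm in('cone_half_center','socket_half_center'):
    e,m,p=mask('side',nm,(379,170)); print(nm,round(e,1),p,m.sum()); M[nm]=m
s=r.get_state()['tool_pos']; MOULD=[P*[2,1,1] for P in HALF]
lo=(M['cone_half_center']|M['socket_half_center']).astype(float)
print(fit({'side':lo},MOULD,(s[0],s[1],.243),s[2]-.0881))
cv2.imwrite('pics/crop6.png',cv2.resize(im[110:230,310:450],None,fx=5,fy=5,interpolation=cv2.INTER_CUBIC)[:,:,::-1])
E
```

```text
t 19.2 pos [ 0.504  -0.2808  0.2259] ang 1.8171 z [ 8.0e-04  1.8e-03 -1.0e+00] open 59.9 ff 32.0 F [ 0.2  0.4 -7.3]
trans [-0.002  -0.0016  0.0659] turn [ 0.0012 -0.0015  0.0026]
cone_half_center 32.6 0.57 747
socket_half_center 34.9 0.67 756
(array([ 0.5025951 , -0.27998164,  0.20709673]), np.float64(104.89105582110385))
```

View pics/crop6.png

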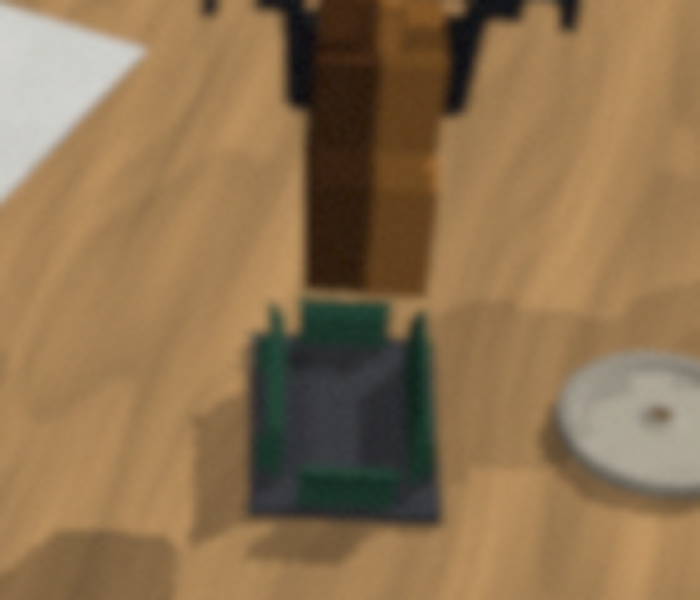

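The crop shows the mould shut and upright, its underside at about (365,290), over the empty cradle. The cradle's end plate top edges are at (346,300) and (349,471) in the crop. I'll use those to check the pocket centre.

```bash
python3 - <<'E'
from fit import *
f=lambda p,z: unproj('side',np.array(p)/5+[310,110]-.4,z)[:,:2]
e=f([(346,300),(349,471)],.032); print('ends',e.round(4),e.mean(0).round(4),np.linalg.norm(e[0]-e[1]))
d=e[1]-e[0]; print('yaw',np.arctan2(-d[0],d[1]))
c=f([(250,516),(437,520)],.0); print('front corners',c.round(4),c.mean(0),np.linalg.norm(c[0]-c[1]))
# full model fit both views: plate+walls, mask = non-wood
W=lambda: [boxpts(-.0475,.0475,-.0705,.0705,0,.006),boxpts(-.042,-.036,-.05,.05,.04,.044),boxpts(.036,.042,-.05,.05,.04,.044),boxpts(-.025,.025,.067,.073,.028,.032),boxpts(-.025,.025,-.073,-.067,.028,.032),boxpts(-.042,.042,-.05,.05,0,.02)]
for n,f0,(u0,u1,v0,v1) in [('top','top1',(400,490,235,310)),('side','side1',(350,404,165,220))]:
    hh=cv2.cvtColor(cv2.imread(f'pics/{f0}.png'),cv2.COLOR_BGR2HSV); m=np.zeros((480,640)); s=hh[v0:v1,u0:u1]
    b=((s[...,0]>=28)|(s[...,1]<70)).astype(np.uint8); k,l,st,_=cv2.connectedComponentsWithStats(b); m[v0:v1,u0:u1]=l==1+np.argmax(st[1:,4])
    print(n,fit({n:m},W(),(.503,-.283,.243),0),m.sum())
print('nets',[np.round(d['position'],4) for d in models.place_of('side','pocket')][:2])
E
```

```text
ends [[ 0.5203 -0.3481]
 [ 0.4863 -0.2122]] [ 0.5033 -0.2802] 0.14011307650696814
yaw 0.2456086322305965
front corners [[ 0.5326 -0.1984]
 [ 0.4403 -0.2254]] [ 0.48644661 -0.21191943] 0.0961698889811056
top (array([ 0.50255067, -0.28230546,  0.24588065]), np.float64(80.84797032424936)) 2882.0
side (array([ 0.50343317, -0.28095009,  0.24929383]), np.float64(154.9971574274614)) 1450.0
nets [array([ 0.7378, -0.238 ,  0.0029]), array([ 0.5003, -0.2839,  0.0104])]
```

```bash
python3 - <<'E'
from h import *
jog((.503,-.2815,.15,1.8163))
E
```

```text
t 19.4 pos [ 0.5038 -0.2817  0.2261] ang 1.8168 z [ 5.e-04  4.e-04 -1.e+00] open 59.6 ff 32.0 F [ 0.3 -0.1 -6.2]
trans [ 0.0004 -0.0007  0.0761] turn [ 0.0006 -0.0003  0.0005]
```

>>> jog_arm:
  turn:
    - [0, 0, 0]
    - [0, 0, 0]
    - [0, 0, 0]
    - [0, 0, 0]
    - [0, 0, 0]
    - [0, 0, 0]
    - [0, 0, 0]
  translation:
    - [0.0004, -0.0007, 0.03]
    - [0.0004, -0.0007, 0.06]
    - [0.0004, -0.0007, 0.08]
    - [0.0004, -0.0007, 0.086]
    - [0.0004, -0.0007, 0.088]
    - [0.0004, -0.0007, 0.088]
    - [0.0004, -0.0007, 0.088]
  grip: [0.5, 0.5, 0.5, 0.5, 0.5, 0.5, 0.5]

```text
clock: 20.27
tool_pos: [0.5028, -0.283, 0.1387]
eef_rot: [0.616, 0.788, 0.0, 0.001]
contact_force: [-1.2, -0.2, -6.2]
opening: 0.676
finger_force: 32.0
```

```bash
python3 - <<'E'
from h import *
jog((.503,-.2815,.15,1.8163))
im=snap('side','side7')
cv2.imwrite('pics/crop7.png',cv2.resize(im[120:230,320:440],None,fx=5,fy=5,interpolation=cv2.INTER_CUBIC)[:,:,::-1])
E
```

```text
t 20.27 pos [ 0.5028 -0.283   0.1387] ang 1.8145 z [ 1.4e-03 -7.0e-04 -1.0e+00] open 59.5 ff 32.0 F [-1.2 -0.2 -6.2]
trans [ 0.0014  0.0006 -0.0113] turn [ 0.0012  0.001  -0.0018]
```

View pics/crop7.png

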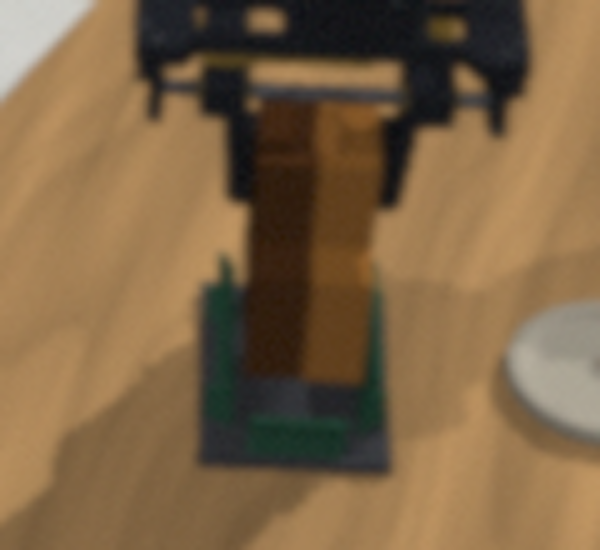

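The mould is upright and between the cheeks at crop (305,380). The slow descent continues.

>>> jog_arm:
  turn:
    - [0, 0, 0]
    - [0, 0, 0]
    - [0, 0, 0]
    - [0, 0, 0]
    - [0, 0, 0]
    - [0, 0, 0]
    - [0, 0, 0]
  translation:
    - [0.001, 0, 0.004]
    - [0.001, 0, 0.007]
    - [0.001, 0, 0.01]
    - [0.001, 0, 0.013]
    - [0.001, 0, 0.016]
    - [0.001, 0, 0.018]
    - [0.001, 0, 0.018]
  grip: [0.5, 0.5, 0.5, 0.5, 0.5, 0.5, 0.5]

```text
clock: 21.2
tool_pos: [0.502, -0.2818, 0.1198]
eef_rot: [0.616, 0.788, -0.0, -0.0]
contact_force: [-0.2, 0.1, -6.4]
opening: 0.68
finger_force: 32.0
```

>>> jog_arm:
  turn:
    - [0, 0, 0]
    - [0, 0, 0]
    - [0, 0, 0]
    - [0, 0, 0]
    - [0, 0, 0]
  translation:
    - [0, 0, 0.003]
    - [0, 0, 0.006]
    - [0, 0, 0.009]
    - [0, 0, 0.01]
    - [0, 0, 0.01]
  grip: [0.5, 0.5, 0.5, 0.5, 0.5]

```text
clock: 21.82
tool_pos: [0.502, -0.2818, 0.1098]
eef_rot: [0.616, 0.788, -0.0, -0.0]
contact_force: [-1.2, -0.2, -6.4]
opening: 0.678
finger_force: 32.0
```

>>> jog_arm:
  turn:
    - [0, 0, 0]
    - [0, 0, 0]
    - [0, 0, 0]
    - [0, 0, 0]
    - [0, 0, 0]
    - [0, 0, 0]
    - [0, 0, 0]
    - [0, 0, 0]
    - [0, 0, 0]
  translation:
    - [0, 0, 0.003]
    - [0, 0, 0.006]
    - [0, 0, 0.009]
    - [0, 0, 0.011]
    - [0, 0, 0.012]
    - [0, 0, 0.013]
    - [0, 0, 0.014]
    - [0, 0, 0.015]
    - [0, 0, 0.015]
  grip: [0.5, 0.5, 0.5, 0.5, 0.5, 0.5, 0.5, 0.5, 0.5]

```text
clock: 22.95
tool_pos: [0.502, -0.2818, 0.0949]
eef_rot: [0.616, 0.788, -0.0, -0.0]
contact_force: [0.5, 0.3, -6.4]
opening: 0.679
finger_force: 32.0
```

>>> jog_arm:
  turn:
    - [0, 0, 0]
    - [0, 0, 0]
    - [0, 0, 0]
  translation:
    - [0, 0, 0.0005]
    - [0, 0, 0.001]
    - [0, 0, 0.001]
  grip: [0.5, 0.5, 0.5]

```text
clock: 23.32
tool_pos: [0.5021, -0.2818, 0.0942]
eef_rot: [0.616, 0.788, -0.0, 0.0]
contact_force: [-0.2, -0.1, -3.8]
opening: 0.679
finger_force: 32.0
```

>>> jog_arm:
  turn:
    - [0, 0, 0]
    - [0, 0, 0]
    - [0, 0, 0]
  translation:
    - [0, 0, 0.0005]
    - [0, 0, 0.0006]
    - [0, 0, 0.0006]
  grip: [0.5, 0.5, 0.5]
  force: 8

```text
clock: 23.7
tool_pos: [0.5021, -0.2819, 0.0941]
eef_rot: [0.616, 0.788, -0.0, 0.0]
contact_force: [-1.9, 1.5, 4.4]
opening: 0.686
finger_force: 8.0
```

>>> jog_arm:
  turn:
    - [0, 0, 0]
    - [0, 0, 0]
    - [0, 0, 0]
    - [0, 0, 0]
    - [0, 0, 0]
    - [0, 0, 0]
  translation:
    - [0, 0, 0.0006]
    - [0, 0, 0.0006]
    - [0, 0, 0.0006]
    - [0, 0, 0.0006]
    - [0, 0, 0.0006]
    - [0, 0, 0.0006]
  grip: [0.28, 0.2, 0.1, 0, 0, 0]

```text
clock: 24.45
tool_pos: [0.5021, -0.2818, 0.0927]
eef_rot: [0.616, 0.788, -0.0, 0.0]
contact_force: [0.6, -0.5, 0.4]
opening: 0.998
finger_force: 0.0
```

>>> jog_arm:
  turn:
    - [0, 0, 0]
    - [0, 0, 0]
    - [0, 0, 0]
    - [0, 0, 0]
    - [0, 0, 0]
    - [0, 0, 0]
    - [0, 0, 0]
    - [0, 0, 0]
    - [0, 0, 0]
    - [0, 0, 0]
    - [0, 0, 0]
    - [0, 0, 0]
  translation:
    - [0, 0, -0.01]
    - [0, 0, -0.03]
    - [0, 0, -0.06]
    - [0, 0, -0.1]
    - [0, 0, -0.14]
    - [0, 0, -0.16]
    - [0.06, 0, -0.16]
    - [0.12, 0, -0.16]
    - [0.18, 0, -0.16]
    - [0.24, 0, -0.16]
    - [0.24, 0, -0.16]
    - [0.24, 0, -0.16]
  grip: [0, 0, 0, 0, 0, 0, 0, 0, 0, 0, 0, 0]

```text
clock: 25.95
tool_pos: [0.4444, -0.0495, 0.2532]
eef_rot: [0.616, 0.788, -0.0, 0.001]
contact_force: [0.3, -0.8, -0.2]
opening: 1.002
finger_force: 0.0
```

```bash
python3 - <<'E'
from h import *
jog()
a=snap('side','side8');b=snap('top','top8')
z=lambda i:cv2.resize(i,(400,400),interpolation=cv2.INTER_CUBIC)
cv2.imwrite('pics/crop8.png',np.hstack([z(a[140:230,335:425]),z(b[225:315,395:485])])[:,:,::-1])
for n in('side','top'):
  for nm in('cone_half_face','socket_half_face'): print(n,nm,[(np.round(d['position'],4),round(d['p'],2)) for d in models.place_of(n,nm)])
E
```

```text
t 25.95 pos [ 0.4444 -0.0495  0.2532] ang 1.8146 z [ 7.e-04 -1.e-03 -1.e+00] open 88.1 ff 0.0 F [ 0.3 -0.8 -0.2]
side cone_half_face [(array([ 0.4966, -0.2806,  0.0649]), 0.96)]
side socket_half_face [(array([0.8499, 0.093 , 0.0515]), 0.94), (array([ 0.5018, -0.2838,  0.0637]), 0.85)]
top cone_half_face [(array([ 0.501 , -0.2803,  0.0638]), 0.65), (array([ 0.5155, -0.2749,  0.0582]), 0.39)]
top socket_half_face [(array([0.8444, 0.0909, 0.0544]), 0.88), (array([ 0.5017, -0.2806,  0.0599]), 0.76), (array([ 0.4896, -0.2882,  0.0623]), 0.4), (array([ 0.5008, -0.2812,  0.003 ]), 0.27)]
```

View pics/crop8.png

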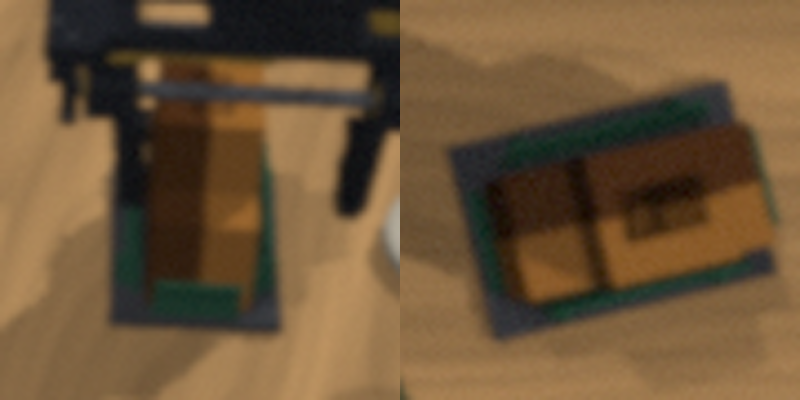

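The mould stands closed and square in the cradle. The seam is tight at left (205,200) and right (620,215), it is down behind the end plates, and the gripper is clear.

```bash
python3 -c "
from plant import r
print(r.finish_job())"
```

```text
the job is handed in; nothing more can be done
None
```

The two halves are closed and the mould stands square in the empty green cradle, cup up and joint shut in the last pictures; I handed the job in at about 26 s, and no verdict came back.

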